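Clamp the cullet canister shut

TASK

Put the loose lid on the leaning steel canister, swing the wire bail over into the lid's saddle, and throw the clamp lever down past centre until it is fully home, so that the lid is held tight on its seal. Do not knock over or push aside the bottle, the steel tin or the broken bottle neck standing nearby, and let go of everything at the end.

Things in the scene. Friction and masses are not known exactly. Their poses are not given: they have to be found in the camera images.
- canister: Round steel canister, 72 mm across, 113.5 mm to its rim, fixed in a plywood cradle (base board 150 x 110 mm; socket 88 x 92 mm round its lowest 40 mm). Origin: centre of its bottom, 52 mm above the bench. z runs up its axis, which leans 30 degrees from vertical towards its own -x side (roughly to the robot's right). y is level, along the trunnion pins; the lever is on the +x side.
- mouth (a point): Centre of the top of the black rubber seal ring that stands 8 mm above the steel rim, on the canister's axis 121.5 mm from its bottom; same axes as the canister. Bore of ring and canister 60 mm. The seal is springy (13 N per mm, up to 7 mm) and is squeezed about 3.5 mm when the clasp is shut.
- seal (a joint): How far the seal ring is squeezed, m: 0 free; about 0.0035 with the clasp shut on the lid.
- trunnion (a point): Middle of the lever's hinge line, on the canister's axis 75 mm from its bottom; same axes as the canister.
- lid: Loose aluminium lid, 0.11 to 0.18 kg, lying right way up on the bench. Origin: centre of the plug's underside; z up. Plug 56 mm across, 12 mm deep with a 5 mm chamfer; flange 68 mm across, z = 12 to 16 mm; on it a block 26 mm long in y: saddle at x = -10 to 4.5 mm, tall fin at x = 4.5 to 14.5 mm up to z = 51 mm (grip it by its 26 mm length or 10 mm thickness). Seated, its x lies along the canister's x.
- lid_seat (a point): Centre of the underside of the lid's flange, 12 mm above the lid's origin; lies on point mouth when the lid is seated.
- saddle (a point): Point on the lid's axis on the floor of the saddle, 35 mm above the lid's origin. The saddle is 10.5 mm wide between the fin (x = 4.5 mm, the stop for the bail) and a 1.5 mm high lip at x = -10 to -6 mm. The fin must be on the lever's side when the lid is on.
- lever (a joint): Clamp lever, rad: 0 fully open, 1.658 closed on its stop; positive turns about the canister's +y. Open, its bar is 45 degrees above the canister's cross plane on the +x side; closed, 50 degrees below it. Starts 0 to 0.12. Stays where left (0.06 N m friction); with lid and bail in place it passes dead centre at about 1.3 rad and from about 1.5 springs home.
- lever_bar (a point): Middle of the lever's round cross bar (8 mm thick, 124 mm long along the canister's y), 100 mm from the trunnion line. The two thin arms (6 mm) run at y = -62 and 62 mm.
- bail_eye (a point): Middle of the hinge line of the bail, which is carried by the lever 16 mm from the trunnion line. Lever open: 15.5 mm to the canister's +x and 4 mm below the trunnion; it moves round as the lever turns and so pulls the bail down by some 12 mm.
- bail (a joint): Wire bail's angle relative to the LEVER, rad, positive about the canister's +y. At 0 with the lever open it lies out on the canister's -x side, 100 degrees from the canister's axis; in the saddle it reads about 1.57 with the lever open, 0.1 with it closed. Starts 0.2 to 0.7. Stays where left (0.024 N m friction). With the lever open its bar clears the saddle lip by 3 mm.
- bail_bar (a point): Middle of the bail's cross bar, 108 mm long along the canister's y, with a loose tube on it (8 mm thick, 92 mm long, turns freely), 85 mm from the bail's hinge line. The two thin arms (6 mm) run at y = -54 and 54 mm. With the clasp right, the bar lies in the saddle of the lid, 4 mm above its floor, against the fin.
- bottle: Bystander: closed amber glass bottle, 54 mm across, 155 mm tall, standing on the bench beside the cradle (either side). Origin: centre of its underside.
- shaker: Bystander: closed steel tin, 56 mm across, 85 mm tall, standing on the bench at the other side of the cradle. Origin: centre of its underside.
- cullet: Bystander: broken-off amber bottle neck, 52 mm across at the foot, 50 mm tall, standing close to the lid. Origin: centre of its underside.
Not all that is in view belongs to the job. What is shaped like the lid but red is not meant.

How it is judged (in metres and radians):
On the way, in this order (a step that is already met when the one before it is completed fails the run):
1. the lid sits in the canister's mouth, fin towards the lever, lever still open (distance between lid_seat and mouth below 0.006 m and angle between the z axis of lid and the z axis of canister, either way round below 0.08 rad and value of joint lever below 0.8 rad and x of bail_eye in the frame of lid above 0.004 m), for 0.2 s.
2. the bail's bar stands over the saddle, the lid still seated (distance between lid_seat and mouth below 0.006 m and x of bail_bar in the frame of lid between -0.007 and 0.006 m and z of bail_bar in the frame of lid below 0.051 m), for 0.2 s.
At the end, for the whole second after the job is handed in: The lever is within 5 degrees of its closed stop, the bail's bar lies in the lid's saddle, the lid sits square (within 4.6 degrees) and centred (within 6 mm) on the canister and squeezes the seal by more than 1.5 mm, and everything is at rest and released (value of joint lever above 1.57 rad and value of joint seal above 0.0015 m and horizontal distance between lid_seat and mouth below 0.006 m and angle between the z axis of lid and the z axis of canister, either way round below 0.08 rad and x of bail_bar in the frame of lid between -0.007 and 0.006 m and z of bail_bar in the frame of lid between 0.035 and 0.042 m and linear speed of lid below 0.02 m/s); the robot touches nothing.
It fails at once if the bottle is pushed aside (over 25 mm) or tipped (over 20 degrees) (distance of bottle from where it was at the start of the episode above 0.025 m or angle between bottle's own z axis and vertical above 0.35 rad).
It fails at once if the tin is pushed aside (over 25 mm) or tipped (over 20 degrees) (distance of shaker from where it was at the start of the episode above 0.025 m or angle between shaker's own z axis and vertical above 0.35 rad).
It fails at once if the broken neck is pushed aside (over 25 mm) or tipped (over 20 degrees) (distance of cullet from where it was at the start of the episode above 0.025 m or angle between cullet's own z axis and vertical above 0.35 rad).
It also fails if it takes over 72 s, if anything falls off the work surface, if the arm or the gripper's body presses on something with over 40 N, if the wrist force passes 120 N, or if a joint passes its speed limit or range.

ROBOT

A 6-joint arm with a two-finger parallel gripper is mounted at the origin on the work surface. World frame = base frame: x ahead of the robot, y to its left, z up, the work surface at z = 0. Lengths are in mm, angles in degrees, forces in N, time in s.
With the tool pointing down it reaches from about 300 to 850 mm from the base axis. Payload 4.2 kg.
Tool frame: the origin (TCP) lies midway between the tips of the shut fingers; the grasp point (between the pads) lies 19 mm behind it (env.grasp_offset is the distance from the TCP to the grasp point, in mm); z points along the fingers, y is the line along which they close (so a half turn about z gives the same grasp; the last joint's range is limited). The gripper opens to 91 mm and grips with 3 to 60 N. Pads are 32 mm wide; open, the fingers measure 118 mm over their backs; the gripper's body (76 mm by 178 mm) begins 60 mm behind the grasp point.
Start: joints at [63.77, 18.312, 89.639, -0, 72.044, -1.146], TCP at [243.774, 520.785, 213.976] pointing down, gripper open.
Joint ranges: [-177.97, 177.97], [-48.28, 115.42], [12.27, 149.76], [-77.06, 257.06], [2.81, 150.46], [-146.56, 146.56]. Speed limits (degrees/s): [147.25, 147.25, 180, 180, 180, 180].

INTERFACE

Orientations are given as [roll, pitch, yaw] about the fixed x, y, z axes, in that order (R = Rz(yaw) Ry(pitch) Rx(roll)).
In Python, from workcell import env, optics gives the robot as it stands. The module is installed in compiled form; this text tells all that it offers.
- The arm moves only by the tool send_rows, never from a script. Its argument "targets" is a list that holds one entry, the list of rows, each a list of 7 numbers: the turn, a rotation vector about the world's x, y, z scaled (see below), then the shift along the world's x, y, z scaled (see below), then the closure, from -1 (fully open) to 1 (shut). In form: [[[rx, ry, rz, x, y, z, gripper], ...]]. A call has 1 to 12 rows; each row shifts and turns the commanded pose from where the row before left it; what a row does not reach is not made up. The controller multiplies each number of a shift by 0.2 m and each number of a turn by pi/2 rad. A row lasts 1/10 s, in which the tool goes at most 50 mm and 8.59 degrees, less where a joint would pass 70% of its speed; a pose out of reach is approached as far as the arm can. A call with a number of a shift or a turn outside -1 to 1 is refused whole. A call with a gripper value outside its range is refused whole. The fingers move at their own pace and stop on an object; "grip_force" is the grip in N (left out, the last holds). Time passes only in rows, so rows that do not move let the fingers close. It gives the time, the measured TCP pose, the force, the opening and the grip force at its end, in the units of the state.
- env.state(): the state, without advancing time (a new reading comes with each control period).
- optics.grab_frame(name): name is "scene" or "top" or "wrist"; returns (picture, depth): 480x640x3 uint8, red, green, blue; 480x640 float32, mm along the optical axis (not along the pixel's ray), 0 where there is no reading.
- optics.camera_info(name): a dict with "camera_matrix" (3x3 intrinsics, pixels), "R" (3x3) and "t" (3): a world point X has camera coordinates R X + t; the wrist camera has in their place "mount" (4x4, takes a point from camera to tool coordinates, whose origin is the TCP and whose axes are the flange's). Camera axes: x right, y down, z forward; pixel columns grow to the right and rows downward; lengths in mm; the calibration is good to about 2 mm. A picture is of the moment at which its call begins: read the wrist's pose just before it. camera_info takes no time and is no camera call.
- env.job_done(): hands the job in; it is judged then, once.
Trained networks look in the newest picture that a camera, given by its name, has taken for a name from the list of things; names that differ only in an ending like _2 or _b are one class to them, and where a whole thing is asked for, a point or a joint stands for the part that bears it (a point fixed in the world has none). Each returns a list of dicts, best first, with "conf" (0 to 1); they miss things now and then, are a little off and sometimes report something else, mostly with a low value. They report only what shows in the picture. A call takes as long as a camera call. They do not tell look-alikes from the thing itself.
- optics.silhouettes(camera, name): "mask" (480x640 bool, what is visible of it) and "at" ([column, row] in pixels, amid what is visible of it).
- optics.place_of(camera, name): "at" ([column, row] in pixels: a listed point, or the origin of a listed thing).
The state is a dict: "time_s": time; "qpos": joint angles; "qvel": joint speeds; "effort": joint torques, N m; "ee_pos": TCP position; "ee_rot": TCP orientation; "force": force on the tool from outside, world axes, zero at the start; "torque": the same for the moment, N m; "gripper_width": finger opening in mm; "gripper_force": force on a finger pad.
Only numpy, scipy, OpenCV 4.12 (cv2) and the standard library are available. Lean on these libraries where they do the work, as an engineer would, in place of code of your own. Each camera call takes 0.05 s, during which the arm holds its last target. There are 200 camera calls.

## Working session

There is one attempt and no reset: what is moved stays moved. The work goes in short steps, Python scripts to look and compute and a tool call to move; the robot and the scene stay as the last step left them, time stands still between calls to the robot, and variables do not carry over. Pictures are saved under pics/ and viewed, at most 10 in all, crops included, and the job is handed in when it is done.

Besides the shell and the picture viewer there is one more tool, called after ">>>" by a JSON object that holds its "api" and its "payload". send_rows: Moves the arm, as the interface text tells. Its arguments: {"type":"object","properties":{"targets":{"type":"array"},"grip_force":{"type":"number"}},"required":["targets"]}

```bash
mkdir -p pics; ls
cat > h.py <<'E'
import numpy as np, cv2
from workcell import env, optics
from scipy.spatial.transform import Rotation as Ro
def cam(n):
    c=optics.camera_info(n); K=np.array(c["camera_matrix"])
    if "R" in c: return K,np.array(c["R"]),np.array(c["t"])
    s=env.state(); M=np.array(c["mount"])
    T=np.eye(4); T[:3,:3]=Ro.from_euler('xyz',s["ee_rot"],degrees=True).as_matrix(); T[:3,3]=s["ee_pos"]
    W=np.linalg.inv(T@M); return K,W[:3,:3],W[:3,3]
def cloud(n,d,C=None):
    K,R,t=C or cam(n); v,u=np.mgrid[:480,:640]
    p=np.stack([(u-K[0,2])/K[0,0]*d,(v-K[1,2])/K[1,1]*d,d],-1)
    return (p-t)@R   # world, HxWx3
def proj(C,X):
    K,R,t=C; c=R@np.asarray(X)+t; p=K@c; return p[:2]/p[2]
def save(n,img): cv2.imwrite(f"pics/{n}.png",cv2.cvtColor(img,cv2.COLOR_RGB2BGR))
E
python3 - <<'E'
from h import *
print(env.state())
for n in("scene","top"):
    img,d=optics.grab_frame(n); save(n+"0",img); np.save(n+"0.npy",d); P=cloud(n,d)
    print(n,cam(n))
    for k in("lid","canister","cullet","bottle","shaker"):
        for r in optics.silhouettes(n,k)[:3]:
            m=r["mask"]&(d>0); q=P[m]; print(k,round(r["conf"],2),np.round(r["at"]),m.sum(),np.percentile(q,[2,50,98],axis=0).round().tolist())
    for k in("mouth","trunnion","lever_bar","bail_bar","bail_eye","saddle","lid_seat","canister"):
        for r in optics.place_of(n,k)[:2]:
            u,v=np.round(r["at"]).astype(int); print(k,round(r["conf"],2),u,v,P[min(v,479),min(u,639)].round())
E
```

```text
pics
{'time_s': 0.0, 'qpos': array([ 6.37681861e+01,  1.83520637e+01,  8.97068458e+01, -1.09026926e-03,
        7.20435626e+01, -1.14521675e+00]), 'qvel': array([-0.00982523, -0.03915587, -0.0156793 , -0.01240289,  0.15730444,
        0.01488538]), 'effort': array([ 1.79686094e-04, -4.12470388e+01, -2.31968540e+01,  7.26274727e-02,
        4.59548912e-02, -1.43536422e-04]), 'ee_pos': array([243.56668406, 520.30395375, 213.11306634]), 'ee_rot': array([-1.79897528e+02, -1.01170066e-03,  1.54913739e+02]), 'force': array([-0.01268247, -0.6775076 ,  0.27738453]), 'torque': array([-0.06880822,  0.04297108, -0.00323801]), 'gripper_force': 0.0, 'gripper_width': 91.04489162888714}
scene (array([[502.7090685 ,   0.        , 331.25283162],
       [  0.        , 502.7090685 , 242.03643858],
       [  0.        ,   0.        ,   1.        ]]), array([[ 7.07372090e-01,  7.06841035e-01, -6.90969035e-04],
       [ 5.94056599e-01, -5.95032089e-01, -5.41325752e-01],
       [-3.83042404e-01,  3.82508254e-01, -8.40812674e-01]]), array([-372.40401528, -272.18337655, 1296.9178147 ]))
lid 0.82 [267. 334.] 
[... 1779 characters left out ...]
0, -188.0, 54.0]]
bottle 0.94 [286. 236.] 518 [[583.0, 28.0, 14.0], [599.0, 50.0, 107.0], [630.0, 74.0, 158.0]]
bottle 0.22 [233. 236.] 2958 [[542.0, 119.0, 1.0], [599.0, 171.0, 112.0], [687.0, 241.0, 218.0]]
shaker 0.67 [189. 247.] 552 [[559.0, 263.0, 20.0], [581.0, 283.0, 82.0], [607.0, 312.0, 89.0]]
mouth 0.95 230 215 [652. 179. 116.]
trunnion 0.83 230 229 [611. 170. 171.]
lever_bar 0.84 227 236 [599. 180. 150.]
lever_bar 0.25 229 205 [669. 177. 146.]
bail_bar 0.54 231 204 [672. 173. 143.]
saddle 0.91 405 258 [ 559. -223.   38.]
saddle 0.71 429 308 [ 441. -275.   34.]
lid_seat 0.84 398 261 [ 554. -209.   20.]
lid_seat 0.66 424 306 [ 445. -261.   51.]
canister 0.83 236 248 [577. 165. 115.]
```

Run:
```python
import cv2,numpy as np
s=cv2.imread("pics/scene0.png"); t=cv2.imread("pics/top0.png")
a=cv2.resize(s[130:300,330:510],(400,378)); b=cv2.resize(s[280:410,170:310],(400,371))
c=cv2.resize(t[170:290,150:310],(400,300)); d=cv2.resize(t[210:330,370:470],(250,300))
o=np.zeros((600,800,3),np.uint8)
o[:300,:400]=cv2.resize(s[130:300,330:510],(400,300),interpolation=cv2.INTER_CUBIC)
o[:300,400:]=cv2.resize(s[280:410,170:310],(400,300),interpolation=cv2.INTER_CUBIC); o[300:,:400]=c; o[300:,400:650]=d
cv2.imwrite("pics/crop0.png",o)
```

```text
(no output)
```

View pics/crop0.png

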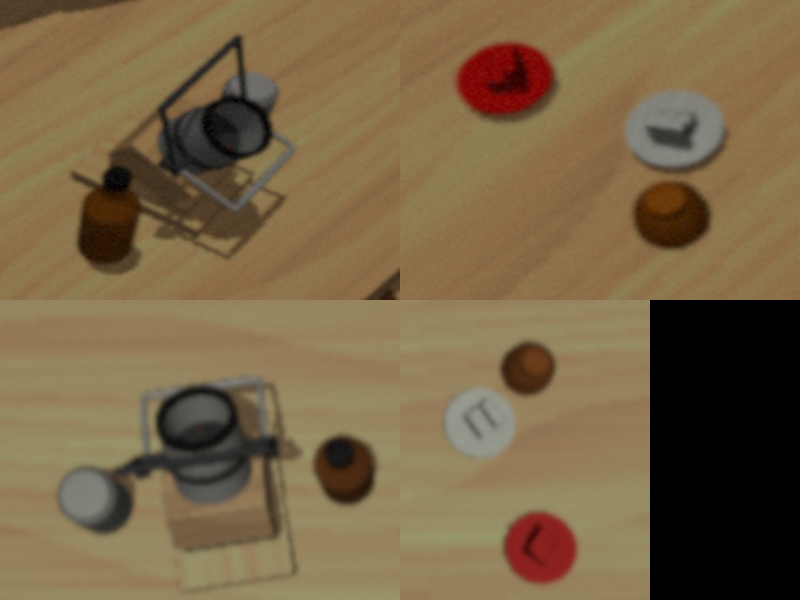

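View pics/scene0.png

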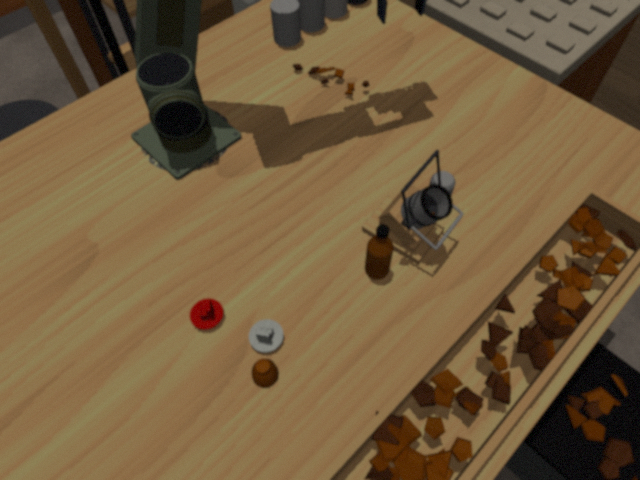

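```bash
cat > fit.py <<'E'
from h import *
from scipy.optimize import least_squares
def frame(p):
    X=np.array([p[0],p[1],52.]); R=(Ro.from_euler('z',p[2])*Ro.from_euler('y',-np.pi/6)).as_matrix(); return X,R
def pts(l,b):
    pol=lambda r,a:np.array([r*np.cos(a),0,r*np.sin(a)])  # a = angle above cross plane, lever reduces it
    T=np.array([0,0,75.]); bar=T+pol(100,np.pi/4-l); e0=np.arctan2(-4,15.5); eye=T+pol(16,e0-l)
    bb=eye+pol(85,np.radians(190)-l-b); return T,bar,eye,bb
def seg(q,a,b,r):
    d=b-a; t=np.clip((q-a)@d/(d@d),0,1); return np.abs(np.linalg.norm(q-a-t[:,None]*d,axis=1)-r)
def dist(p,Q):
    X,R=frame(p); q=(Q-X)@R; T,bar,eye,bb=pts(p[3],p[4]); Y=lambda v,y:v+np.array([0,y,0])
    r=np.hypot(q[:,0],q[:,1]); oz=np.maximum(0,np.maximum(-q[:,2],q[:,2]-121.5))
    D=[np.hypot(r-36,oz),np.hypot(r-30,oz),np.hypot(np.maximum(0,np.abs(r-33)-3),q[:,2]-121.5),np.hypot(np.maximum(0,r-30),q[:,2])]
    u=np.abs(q-[0,0,20])-[44,46,20]; D.append(np.abs(np.linalg.norm(np.maximum(u,0),axis=1)+np.minimum(u.max(1),0)))
    D+=[seg(q,Y(bar,-62),Y(bar,62),4),seg(q,Y(bb,-54),Y(bb,54),4)]
    for s in(1,-1): D+=[seg(q,Y(T,62*s),Y(bar,62*s),3),seg(q,Y(eye,54*s),Y(bb,54*s),3)]
    return np.min(D,0)
def fit(Q,p0=(582,172,np.pi,.05,.4),fl=4.):
    best=None
    for b in(.2,.45,.7):
        f=least_squares(lambda p:dist(p,Q),[*p0[:4],b],loss='cauchy',f_scale=fl,x_scale=[5,5,.05,.05,.1])
        if best is None or f.cost<best.cost: best=f
    return best
def report(p):
    X,R=frame(p); T,bar,eye,bb=pts(p[3],p[4]); w=lambda v:(X+R@v).round(1).tolist()
    print("p",np.round(p,3)); 
    for n,v in dict(mouth=[0,0,121.5],T=T,bar=bar,eye=eye,bb=bb).items(): print(n,w(np.array(v)))
    print("R",R.round(3).tolist())
E
python3 - <<'E'
from fit import *
Qs=[]
for n in("scene","top"):
    d=np.load(n+"0.npy"); P=cloud(n,d).reshape(-1,3)
    m=(d.ravel()>0)&(P[:,0]>520)&(P[:,0]<720)&(P[:,1]>85)&(P[:,1]<255)&(P[:,2]>55)&(P[:,2]<235); Q=P[m]; Qs.append(Q)
    f=fit(Q); print(n,len(Q),np.median(np.abs(f.fun))); report(f.x)
f=fit(np.vstack(Qs)); print("both",np.median(np.abs(f.fun))); report(f.x)
# lid blocks
for n in("scene","top"):
    d=np.load(n+"0.npy"); P=cloud(n,d).reshape(-1,3)
    L=P[(d.ravel()>0)&(np.hypot(P[:,0]-560,P[:,1]+218)<42)&(P[:,2]>8)&(P[:,2]<22)]; B=P[(d.ravel()>0)&(np.hypot(P[:,0]-560,P[:,1]+218)<42)&(P[:,2]>26)]
    print(n,"flange mid",(L.min(0)+L.max(0))/2,"block",B.mean(0),len(B)); F=B[B[:,2]>43]; print("fin",F.mean(0),len(F)); 
    if len(F)>4: u,s,v=np.linalg.svd(F[:,:2]-F[:,:2].mean(0)); print(v[0],s)
E
python3 -c "
from h import *
print(optics.camera_info('wrist'))"
```

```text
scene 3227 0.9271359281226381
p [5.84335e+02 1.69755e+02 3.27500e+00 1.20000e-02 2.97000e-01]
mouth [644.5, 177.9, 157.2]
T [621.5, 174.8, 117.0]
bar [594.7, 171.2, 213.2]
eye [606.2, 172.7, 121.0]
bb [684.1, 183.2, 88.8]
R [[-0.858, 0.133, 0.496], [-0.116, -0.991, 0.067], [0.5, 0.0, 0.866]]
top 2802 1.11637320241605
p [ 5.82335e+02  1.69312e+02  3.27600e+00 -2.00000e-03  3.47000e-01]
mouth [642.5, 177.4, 157.2]
T [619.5, 174.3, 117.0]
bar [594.0, 170.9, 213.6]
eye [604.2, 172.3, 121.3]
bb [683.3, 182.9, 91.9]
R [[-0.858, 0.134, 0.496], [-0.116, -0.991, 0.067], [0.5, 0.0, 0.866]]
both 1.1171576868409083
p [5.83007e+02 1.69466e+02 3.27800e+00 1.00000e-03 3.25000e-01]
mouth [643.2, 177.7, 157.2]
T [620.2, 174.5, 117.0]
bar [594.4, 171.0, 213.5]
eye [604.9, 172.5, 121.2]
bb [683.3, 183.2, 90.3]
R [[-0.858, 0.136, 0.495], [-0.117, -0.991, 0.068], [0.5, 0.0, 0.866]]
scene flange mid [ 561.79724186 -217.38045199   15.53738163] block [ 566.45509197 -221.58581072   40.48368454] 203
fin [ 568.49264249 -225.84210396   49.19376421] 85
[0.84369134 0.53682858] [70.74590517 28.98380856]
top flange mid [ 560.48874181 -215.38848691   15.03276913] block [ 561.37547222 -219.06727229   42.31840866] 137
fin [ 565.47177136 -224.86090474   51.59612207] 54
[-0.82265865 -0.56853562] [55.18539273 23.7391523 ]
{'camera_matrix': array([[370.31910054,   0.        , 320.96411093],
       [  0.        , 370.31910054, 239.99957274],
       [  0.        ,   0.        ,   1.        ]]), 'mount': array([[-1.03365138e-03, -9.65211680e-01, -2.61467673e-01,
         7.44914184e+01],
       [ 9.99999061e-01, -7.62307773e-04, -1.13919260e-03,
         1.81780350e-01],
       [ 9.00243166e-04, -2.61468605e-01,  9.65211561e-01,
        -1.70897523e+02],
       [ 0.00000000e+00,  0.00000000e+00,  0.00000000e+00,
         1.00000000e+00]])}
```

>>> {"api": "send_rows", "payload": {"targets": [[[0,0,-0.0205,0.0935,-0.217,0,0],[0,0,-0.0205,0.0935,-0.217,0,0],[0,0,-0.0205,0.0935,-0.217,0,0],[0,0,-0.0205,0.0935,-0.217,0,0],[0,0,-0.0205,0.0935,-0.217,0,0],[0,0,-0.0205,0.0935,-0.217,0,0],[0,0,-0.0205,0.0935,-0.217,0,0],[0,0,-0.0205,0.0935,-0.217,0,0],[0,0,-0.0205,0.0935,-0.217,0,0],[0,0,-0.0205,0.0935,-0.217,0,0],[0,0,-0.0205,0.0935,-0.217,0,0],[0,0,-0.0205,0.0935,-0.217,0,0]]], "grip_force": 40}}

```text
time_s: 2.6
ee_pos: [468.7, -2.0, 214.3]
ee_rot: [179.9, 0.0, 132.7]
force: [0.6, 0.8, -0.2]
gripper_width: 45.4
gripper_force: 0.0
```

>>> {"api": "send_rows", "payload": {"targets": [[[0,0,-0.0205,0.0935,-0.217,0,0],[0,0,-0.0205,0.0935,-0.217,0,0],[0,0,-0.0205,0.0935,-0.217,0,0],[0,0,-0.0205,0.0935,-0.217,0,0],[0,0,-0.0205,0.0935,-0.217,0,0],[0,0,0,0,0,0,0],[0,0,0,0,0,0,0],[0,0,0,0,0,0,0]]]}}

```text
time_s: 3.4
ee_pos: [561.1, -216.0, 213.9]
ee_rot: [-180.0, -0.1, 123.6]
force: [0.4, -1.0, -0.7]
gripper_width: 45.6
gripper_force: 0.0
```

```bash
cat > lid.py <<'E'
from h import *
import sys
s=env.state(); C=cam("wrist"); img,d=optics.grab_frame("wrist"); P=cloud("wrist",d,C); save("w_"+sys.argv[1],img)
print({k:np.round(s[k],1) for k in("time_s","ee_pos","ee_rot","force","gripper_width","qpos")})
for k in("lid","cullet"):
    for r in optics.silhouettes("wrist",k)[:2]: print(k,r["conf"],r["at"])
Q=P.reshape(-1,3)[d.ravel()>0]; c=np.array([561,-216.5])
near=np.hypot(*(Q[:,:2]-c).T)<45
print("table z",np.median(Q[(~near)&(np.abs(Q[:,2])<12),2]))
L=Q[near&(Q[:,2]>12)&(Q[:,2]<20)]; print("flange circle",cv2.minEnclosingCircle(L[:,:2].astype(np.float32)),np.median(L[:,2]))
F=Q[near&(Q[:,2]>44)]; print("fin",cv2.minAreaRect(F[:,:2].astype(np.float32)),F.mean(0),len(F),np.median(F[:,2]))
S=Q[near&(Q[:,2]>29)&(Q[:,2]<60)]; print("block",cv2.minAreaRect(S[:,:2].astype(np.float32)))
E
python3 lid.py 1
```

```text
{'time_s': np.float64(3.4), 'ee_pos': array([ 561.1, -216. ,  213.9]), 'ee_rot': array([-1.800e+02, -1.000e-01,  1.236e+02]), 'force': array([ 0.4, -1. , -0.7]), 'gripper_width': np.float64(45.6), 'qpos': array([-22.2,  20.7,  86. ,   0. ,  73.3, -55.8])}
lid 0.8 [193.0, 189.5]
lid 0.67 [322.9, 214.9]
cullet 0.71 [335.9, 276.4]
table z 0.00984148208834092
flange circle ((559.872802734375, -215.55279541015625), 34.10905456542969) 16.00597297696442
fin ((555.0047607421875, -207.42376708984375), (81.32406616210938, 53.04505920410156), 33.598758697509766) [ 547.27877467 -195.74860598  316.96502977] 61648 327.1123974200963
block ((560.8607788085938, -217.3859405517578), (25.954570770263672, 24.8498477935791), 33.6302490234375)
```

View pics/w_1.png

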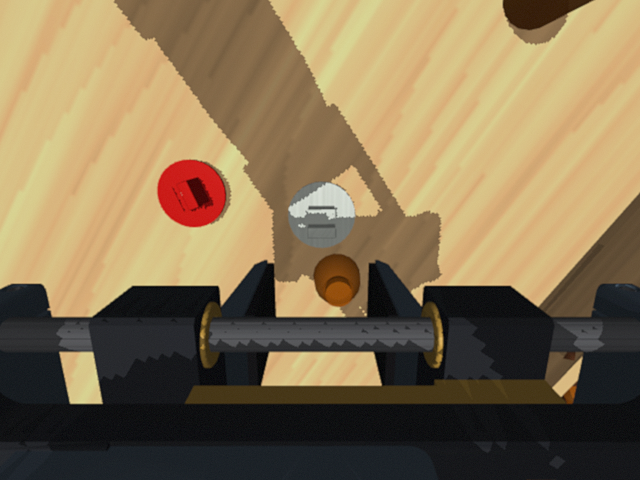

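>>> {"api": "send_rows", "payload": {"targets": [[[0,0,0,-0.006,0.002,-0.2,0],[0,0,0,0,0,-0.2,0],[0,0,0,0,0,-0.2,0],[0,0,0,0,0,-0.2,0],[0,0,0,0,0,-0.115,0],[0,0,0,0,0,-0.05,0],[0,0,0,0,0,0,0],[0,0,0,0,0,0,1],[0,0,0,0,0,0,1],[0,0,0,0,0,0,1],[0,0,0,0,0,0,1],[0,0,0,0,0,0,1]]], "grip_force": 40}}

```text
time_s: 4.75
ee_pos: [561.6, -217.0, 22.6]
ee_rot: [179.9, 0.1, 123.5]
force: [-0.7, 0.5, 7.0]
gripper_width: 25.8
gripper_force: 40.0
```

Run:
```python
from fit import *
X,R=frame([583.0,169.5,3.277]); 
# tool at place: y=y_c, z=-z_c, x = y×z
Rt=np.stack([-R[:,0],R[:,1],-R[:,2]],1); print("det",np.linalg.det(Rt))
print("rpy",Ro.from_matrix(Rt).as_euler('xyz',degrees=True))
s=env.state(); R0=Ro.from_euler('xyz',s["ee_rot"],degrees=True); print(s["ee_pos"],s["ee_rot"],s["gripper_width"],s["gripper_force"])
for h in(0,10,20,60,100): # TCP above lid origin 21; lid origin at 121.5-12+h
    print(h,(X+R[:,2]*(121.5-12+21+h)).round(1))
# yaw-only first, then tilt
yaw=Ro.from_matrix(Rt)*Ro.from_euler('x',180,degrees=True).inv()
t=Ro.from_matrix(Rt); print("total rotvec",np.degrees((t*R0.inv()).as_rotvec()))
# tilt about world axis y_c=R[:,1]; yaw-down orientation
dn=np.stack([-np.array([np.cos(3.277),np.sin(3.277),0]),R[:,1],[0,0,-1]],1); D=Ro.from_matrix(dn)
print("yaw part",np.degrees((D*R0.inv()).as_rotvec()),"tilt part",np.degrees((t*D.inv()).as_rotvec()))
```

```text
det 1.0
rpy [180.          30.           7.75826946]
[ 561.55187543 -216.95817829   22.55560084] [1.79886807e+02 1.37125272e-01 1.23539602e+02] 25.79327902022792 40.001890724524856
0 [647.7 178.3 165. ]
10 [652.6 179.  173.7]
20 [657.6 179.7 182.3]
60 [677.4 182.4 217. ]
100 [697.2 185.1 251.6]
total rotvec [ -32.28408215   14.75570711 -112.76794768]
yaw part [ 2.04690438e-01  5.55653380e-02 -1.15781361e+02] tilt part [-4.04981820e+00  2.97253927e+01 -5.20417043e-17]
```

>>> {"api": "send_rows", "payload": {"targets": [[[0,0,0,0,0,0.1,1],[0,0,0,0,0,0.24,1],[0,0,0,0,0,0.24,1],[0,0,0,0,0,0.24,1],[0,0,0,0,0,0.24,1],[0,0,0,0,0,0.24,1],[0,0,-0.0919,0.046,0.143,0,1],[0,0,-0.0919,0.046,0.143,0,1],[0,0,-0.0919,0.046,0.143,0,1],[0,0,-0.0919,0.046,0.143,0,1],[0,0,-0.0919,0.046,0.143,0,1],[0,0,-0.0919,0.046,0.143,0,1]]]}}

```text
time_s: 5.95
ee_pos: [615.5, -43.9, 280.7]
ee_rot: [-180.0, 0.0, 73.6]
force: [-0.5, 0.1, -1.5]
gripper_width: 25.9
gripper_force: 40.0
```

>>> {"api": "send_rows", "payload": {"targets": [[[0,0,-0.0919,0.046,0.143,0,1],[0,0,-0.0919,0.046,0.143,0,1],[0,0,-0.0919,0.046,0.143,0,1],[0,0,-0.0919,0.046,0.143,0,1],[0,0,-0.0919,0.046,0.143,0,1],[0,0,-0.0919,0.046,0.143,0,1],[0,0,-0.0919,0.046,0.143,0,1],[0,0,-0.0919,0.046,0.143,0,1],[0,0,0,0,0,0,1],[0,0,0,0,0,0,1]]]}}

```text
time_s: 6.95
ee_pos: [688.9, 184.0, 280.0]
ee_rot: [179.9, 0.1, 7.9]
force: [-0.3, -0.0, -1.2]
gripper_width: 25.8
gripper_force: 40.0
```

```bash
cat > look.py <<'E'
from fit import *
import sys
s=env.state(); C=cam("wrist"); img,d=optics.grab_frame("wrist"); P=cloud("wrist",d,C); save("w_"+sys.argv[1],img); np.save("w_"+sys.argv[1]+".npy",P)
print({k:np.round(s[k],2).tolist() for k in("time_s","ee_pos","ee_rot","force","gripper_width","qpos")})
T=Ro.from_euler('xyz',s["ee_rot"],degrees=True).as_matrix(); Q=(P.reshape(-1,3)-s["ee_pos"])@T; Q=Q[d.ravel()>0]
L=Q[(np.abs(Q[:,1])<36)&(Q[:,0]>17)&(Q[:,0]<40)&(Q[:,2]>-15)&(Q[:,2]<40)]   # lid flange in tool frame, beyond pads
print("flange in tool",len(L),np.percentile(L,[1,50,99],axis=0).round(1).tolist())
if len(L)>20:
    A=np.c_[L[:,:2],np.ones(len(L))]; c=np.linalg.lstsq(A,L[:,2],rcond=None)[0]; print("plane z=ax+by+c",c.round(3))
E
python3 look.py 2
```

```text
{'time_s': 6.95, 'ee_pos': [688.93, 184.04, 280.03], 'ee_rot': [179.95, 0.11, 7.88], 'force': [-0.26, -0.05, -1.17], 'gripper_width': 25.82, 'qpos': [14.05, 30.18, 61.34, -0.04, 88.6, 96.17]}
flange in tool 3184 [[17.1, -27.3, -12.7], [23.8, -1.0, 6.5], [34.2, 25.6, 9.7]]
plane z=ax+by+c [ 0.236 -0.001  0.109]
```

View pics/w_2.png

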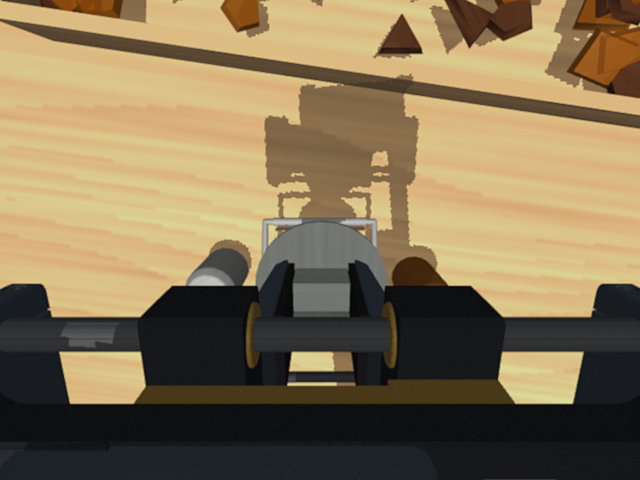

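```bash
cat > lidtool.py <<'E'
from h import *
import sys
P=np.load(sys.argv[1]); s=env.state(); T=Ro.from_euler('xyz',s["ee_rot"],degrees=True).as_matrix(); Q=(P.reshape(-1,3)-s["ee_pos"])@T
L=Q[(np.abs(Q[:,1])<34)&(Q[:,0]>19)&(Q[:,0]<40)&(Q[:,2]>1)&(Q[:,2]<14)]
for i in range(3):
    A=np.c_[L[:,:2],np.ones(len(L))]; c=np.linalg.lstsq(A,L[:,2],rcond=None)[0]; r=L[:,2]-A@c; L=L[np.abs(r)<1.2+2*(i==0)]
print(len(L),c.round(3),r.std())
rim=[]
for b in np.arange(-24,25,3):
    k=L[np.abs(L[:,1]-b)<1.5]; 
    if len(k)>5: rim.append([np.percentile(k[:,0],98),b])
rim=np.array(rim); from scipy.optimize import least_squares
f=least_squares(lambda p:np.hypot(rim[:,0]-p[0],rim[:,1]-p[1])-34,[0,0],loss='soft_l1'); print("lid centre in tool xy",f.x.round(1),np.abs(f.fun).max().round(1))
E
python3 lidtool.py w_2.npy
```

```text
2355 [ 0.007 -0.     6.755] 0.5345932540182623
lid centre in tool xy [ 0.7 -1.6] 0.5
```

>>> {"api": "send_rows", "payload": {"targets": [[[-0.0113,0.0826,0,0,0,0,1],[-0.0113,0.0826,0,0,0,0,1],[-0.0113,0.0826,0,0,0,0,1],[-0.0113,0.0826,0,0,0,0,1],[0,0,0,-0.026,-0.0035,-0.154,1],[0,0,0,-0.027,-0.0035,-0.153,1],[0,0,0,-0.05,-0.007,-0.087,1],[0,0,0,-0.049,-0.007,-0.086,1],[0,0,0,0,0,0,1],[0,0,0,0,0,0,1]]]}}

```text
time_s: 8.0
ee_pos: [659.2, 178.7, 185.9]
ee_rot: [180.0, 30.0, 7.7]
force: [-0.0, -0.4, -0.9]
gripper_width: 25.5
gripper_force: 40.0
```

```bash
python3 look.py 3; python3 lidtool.py w_3.npy
python3 - <<'E'
from fit import *
img,d=optics.grab_frame("scene"); save("s3",img); P=cloud("scene",d)
o=cv2.resize(img[130:280,340:520],(720,600),interpolation=cv2.INTER_CUBIC); save("s3c",o)
X,R=frame([583.0,169.5,3.277]); s=env.state(); print("TCP in canister",((s["ee_pos"]-X)@R).round(1))
E
```

```text
{'time_s': 8.0, 'ee_pos': [659.24, 178.67, 185.88], 'ee_rot': [179.98, 29.95, 7.71], 'force': [-0.04, -0.4, -0.87], 'gripper_width': 25.52, 'qpos': [12.93, 47.52, 47.73, 2.84, 114.57, 95.71]}
flange in tool 4439 [[17.1, -31.9, -11.4], [25.6, -2.3, 7.1], [36.2, 25.6, 38.7]]
plane z=ax+by+c [  1.112  -0.131 -15.225]
2310 [ 9.000e-03 -2.000e-03  7.329e+00] 0.5444666200433768
lid centre in tool xy [ 0.4 -0.7] 0.6
TCP in canister [1.000e-01 8.000e-01 1.552e+02]
```

View pics/s3c.png

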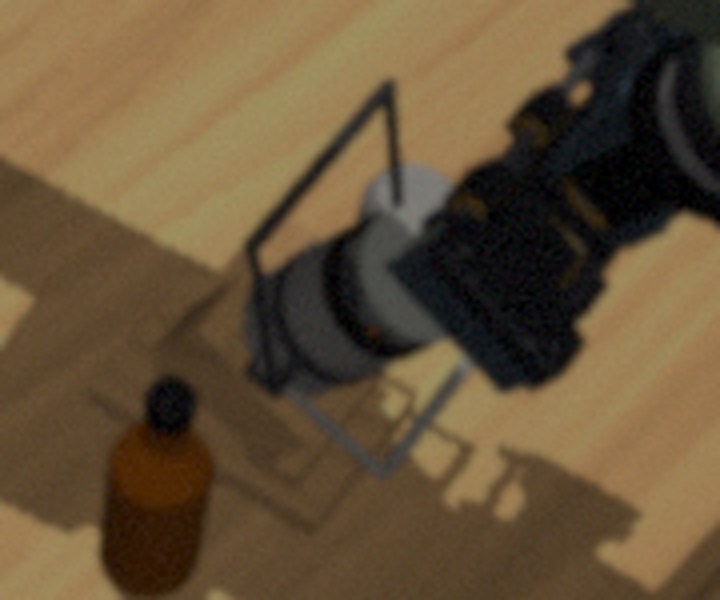

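>>> {"api": "send_rows", "payload": {"targets": [[[0,0,0,-0.0099,-0.0014,-0.0173,1],[0,0,0,-0.0099,-0.0014,-0.0173,1],[0,0,0,-0.0099,-0.0014,-0.0173,1],[0,0,0,-0.0099,-0.0014,-0.0173,1],[0,0,0,-0.0099,-0.0014,-0.0173,1],[0,0,0,-0.0074,-0.001,-0.013,1],[0,0,0,0,0,0,1]]]}}

```text
time_s: 8.8
ee_pos: [648.2, 178.2, 166.5]
ee_rot: [180.0, 29.8, 7.8]
force: [2.5, 0.6, 2.6]
gripper_width: 25.9
gripper_force: 40.0
```

```bash
python3 look.py 4; python3 lidtool.py w_4.npy
python3 - <<'E'
from fit import *
X,R=frame([583.0,169.5,3.277]); s=env.state(); print("TCP in canister",((s["ee_pos"]-X)@R).round(1),"F",(s["force"]@R).round(1))
E
```

```text
{'time_s': 8.8, 'ee_pos': [648.23, 178.17, 166.54], 'ee_rot': [179.99, 29.79, 7.76], 'force': [2.47, 0.65, 2.59], 'gripper_width': 25.85, 'qpos': [13.08, 46.56, 52.34, 2.81, 110.77, 95.61]}
flange in tool 4612 [[17.1, -31.2, -11.7], [26.2, -2.6, 7.2], [36.2, 25.9, 38.0]]
plane z=ax+by+c [  0.78   -0.013 -10.35 ]
1833 [ 0.096 -0.011  4.399] 0.5490566668614459
lid centre in tool xy [ 0.5 -0.9] 0.7
TCP in canister [  0.3   0.2 131.9] F [-1.2 -0.2  5.2]
```

>>> {"api": "send_rows", "payload": {"targets": [[[0,0,0,-0.003,-0.0004,-0.0052,1],[0,0,0,0,0,0,1],[0,0,0,0,0,0,0.2],[0,0,0,0,0,0,0.2],[0,0,0,0,0,0,0.2],[0,0,0,0.025,0.0034,0.0435,0.2],[0,0,0,0.074,0.01,0.13,0.2],[0,0,0,0.099,0.0136,0.173,0.2],[0,0,0,0.099,0.0136,0.173,0.2],[0,0,0,0,0,0,0.2]]]}}

```text
time_s: 9.85
ee_pos: [707.6, 186.4, 266.6]
ee_rot: [-179.9, 29.4, 7.8]
force: [0.4, 0.8, -0.2]
gripper_width: 36.7
gripper_force: 0.0
```

```bash
python3 look.py 5
python3 - <<'E'
from fit import *
P=np.load("w_5.npy").reshape(-1,3); 
X,R=frame([583.0,169.5,3.277]); q=(P-X)@R
m=(np.hypot(q[:,0],q[:,1])<45)&(q[:,2]>118)&(q[:,2]<135); L=q[m]
for i in range(4):
    A=np.c_[L[:,:2],np.ones(len(L))]; c=np.linalg.lstsq(A,L[:,2],rcond=None)[0]; r=L[:,2]-A@c; L=L[np.abs(r)<1+(i<1)]
print("flange plane",len(L),c.round(3),"centre",cv2.minEnclosingCircle(L[:,:2].astype(np.float32)))
F=q[(np.hypot(q[:,0],q[:,1])<30)&(q[:,2]>155)&(q[:,2]<164)]; print("fin",len(F),cv2.minAreaRect(F[:,:2].astype(np.float32)) if len(F)>5 else 0)
B=q[(q[:,0]<-40)&(q[:,2]>60)&(q[:,2]<125)&(np.abs(q[:,1])<75)]
print("bail bar",len(B),np.percentile(B,[1,50,99],axis=0).round(1).tolist())
def fb(p): 
    e=pts(0.0,p[0])[3]; return seg(B-[0,p[1],0],e+[0,-54,0],e+[0,54,0],4)
from scipy.optimize import least_squares
f=least_squares(lambda p:np.minimum.reduce([seg(B,pts(0,p[0])[3]+[0,p[1]-54,0],pts(0,p[0])[3]+[0,p[1]+54,0],4)]+[seg(B,pts(0,p[0])[2]+[0,p[1]+s,0],pts(0,p[0])[3]+[0,p[1]+s,0],3) for s in(-54,54)]),[.32,0],loss='cauchy'); print("bail,yoff",f.x,np.median(f.fun),pts(0,f.x[0])[3])
E
```

```text
{'time_s': 9.85, 'ee_pos': [707.58, 186.38, 266.57], 'ee_rot': [-179.95, 29.35, 7.77], 'force': [0.38, 0.81, -0.23], 'gripper_width': 36.68, 'qpos': [12.72, 55.05, 20.47, 3.42, 133.68, 96.68]}
flange in tool 142 [[17.0, -27.8, -14.6], [17.2, -22.4, -9.5], [17.5, 26.0, 0.3]]
plane z=ax+by+c [-0.786  0.01   4.737]
flange plane 3205 [-1.00000e-03  3.00000e-03  1.25448e+02] centre ((-1.2967135906219482, -1.0990021228790283), 34.044986724853516)
fin 513 ((7.983564376831055, -1.3832330703735352), (25.396846771240234, 10.254504203796387), 88.36071014404297)
bail bar 1570 [[-72.8, -59.1, 80.4], [-67.7, -4.1, 86.1], [-41.1, 53.6, 88.8]]
bail,yoff [ 0.32188336 -2.79322755] 0.42348366025104256 [-68.58646477   0.          83.48146478]
```

View pics/w_5.png

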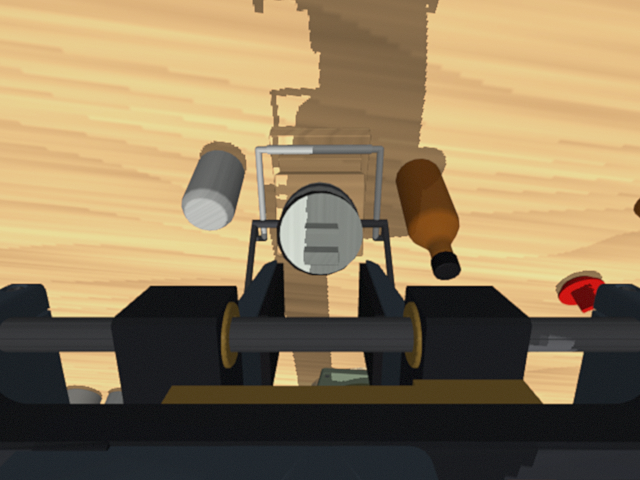

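Run:
```python
from fit import *
from scipy.optimize import brentq, fsolve
D=[([63.768,18.352,89.707,0,72.04],[243.57,520.3,213.1]),([-22.2,20.7,86,0,73.3],[561.1,-216,213.9]),([14.05,30.18,61.34,0,88.6],[688.9,184,280]),([12.93,47.52,47.73,2.84,114.57],[659.24,178.67,185.88]),([13.08,46.56,52.34,2.81,110.77],[648.2,178.2,166.5]),([12.72,55.05,20.47,3.4,133.68],[707.6,186.4,266.6])]
A=[];b=[]
for q,e in D:
    q=np.radians(q); s=[q[1],q[1]+q[2],q[1]+q[2]+q[4]]
    A+=[[*np.sin(s),1,0],[*np.cos(s),0,1]]; b+=[np.hypot(e[0],e[1]),e[2]]
c,res,_,_=np.linalg.lstsq(np.array(A),b,rcond=None); print(c.round(1),(np.array(A)@c-b).round(1)); np.save("kin.npy",c)
def ik(r,z,tilt):
    a,bb,L,r0,h=c; s=np.radians(180+tilt); R=r-r0-L*np.sin(s); Z=z-h-L*np.cos(s); d=np.hypot(R,Z)
    q3=np.degrees(np.pi-np.arccos((a*a+bb*bb-d*d)/(2*a*bb))) if d<a+bb else float('nan'); q2=np.degrees(np.arctan2(R,Z)-np.arcsin(bb*np.sin(np.radians(q3))/d)); return q2,q3,180+tilt-q2-q3
X,R=frame([583.0,169.5,3.277]); 
for l,b_ in((0,.32),(0,.6),(0,.9),(0,1.2),(0,1.57)):
    w=X+R@(pts(l,b_)[3]+[0,-33.6,0])
    for t in(30,20,10): 
        ax=np.array([np.sin(np.radians(t)),.0,np.cos(np.radians(t))]); tcp=w-11*ax
        print(b_,t,w.round(1),pts(l,b_)[3].round(1),np.round(ik(np.hypot(*tcp[:2]),tcp[2],t),1))
```

```text
[621.2 432.2 348.4 -31.  106.3] [ 0.4  0.5  1.3  0.9 -0.4  3.5  1.3 -1.8  2.4 -2.6 -5.  -0.4]
0.32 30 [678.6 216.4  89.9] [-68.6   0.   83.3] [ 52.4  51.3 106.2]
0.32 20 [678.6 216.4  89.9] [-68.6   0.   83.3] [46.  61.6 92.4]
0.32 10 [678.6 216.4  89.9] [-68.6   0.   83.3] [40.1 71.5 78.4]
0.6 30 [684.2 217.2 112.9] [-61.9   0.  106.1] [ 52.5  48.1 109.4]
0.6 20 [684.2 217.2 112.9] [-61.9   0.  106.1] [45.9 58.7 95.4]
0.6 10 [684.2 217.2 112.9] [-61.9   0.  106.1] [39.8 68.8 81.4]
0.9 30 [682.9 217.  138.3] [-48.1   0.  127.4] [ 51.8  46.1 112.1]
0.9 20 [682.9 217.  138.3] [-48.1   0.  127.4] [45.1 56.8 98.1]
0.9 10 [682.9 217.  138.3] [-48.1   0.  127.4] [39. 67. 84.]
1.2 30 [674.2 215.8 162.1] [-28.6   0.  143.7] [ 50.4  46.1 113.6]
1.2 20 [674.2 215.8 162.1] [-28.6   0.  143.7] [43.7 56.5 99.8]
1.2 10 [674.2 215.8 162.1] [-28.6   0.  143.7] [37.5 66.5 86. ]
1.57 30 [654.5 213.2 186.3] [  0.7   0.  154.7] [ 47.6  48.6 113.8]
1.57 20 [654.5 213.2 186.3] [  0.7   0.  154.7] [ 41.1  58.3 100.6]
1.57 10 [654.5 213.2 186.3] [  0.7   0.  154.7] [35.  67.8 87.1]
```

>>> {"api": "send_rows", "payload": {"targets": [[[0,0,0,0.018,0.005,-0.162,0],[0,0,0,0.018,0.005,-0.162,0],[0,0,0,0.018,0.005,-0.162,0],[0,0,0,0.001,0,-0.188,0],[0,0,0,0.001,0,-0.188,0],[0,0,0,0,0,0,0],[0,0,0,-0.0433,-0.006,-0.076,0],[0,0,0,-0.0433,-0.006,-0.076,0],[0,0,0,0,0,0,0]]]}}

```text
time_s: 10.8
ee_pos: [696.2, 186.2, 60.4]
ee_rot: [180.0, 30.3, 7.7]
force: [1.0, -0.1, 0.3]
gripper_width: 45.4
gripper_force: 0.0
```

```bash
cat > st.py <<'E'
from fit import *
X,R=frame([583.0,169.5,3.277]); s=env.state(); print("TCP can",((s["ee_pos"]-X)@R).round(1),"F can",(s["force"]@R).round(1),"rot",s["ee_rot"].round(1),"w",s["gripper_width"].round(1),"t",s["time_s"],"q",s["qpos"].round(1))
E
python3 st.py
```

```text
Traceback (most recent call last):
  File "st.py", line 2, in <module>
    X,R=frame([583.0,169.5,3.277]); s=env.state(); print("TCP can",((s["ee_pos"]-X)@R).round(1),"F can",(s["force"]@R).round(1),"rot",s["ee_rot"].round(1),"w",s["gripper_width"].round(1),"t",s["time_s"],"q",s["qpos"].round(1))
                                                                                                                                                               ^^^^^^^^^^^^^^^^^^^^^^^^
AttributeError: 'float' object has no attribute 'round'
```

>>> {"api": "send_rows", "payload": {"targets": [[[0,0,0,-0.0255,-0.0035,0.0245,0],[0,0,0,0.0145,0.002,0.055,0],[0,0,0,0.0145,0.002,0.055,0],[0,0,0,-0.0015,0,0.067,0],[0,0,0,-0.0015,0,0.067,0],[0,0,0,-0.0175,-0.002,0.059,0],[0,0,0,-0.0175,-0.002,0.059,0],[0,0,0,0,0,0,0]]]}}

```text
time_s: 11.6
ee_pos: [691.4, 186.0, 140.9]
ee_rot: [-180.0, 29.9, 7.8]
force: [0.3, -0.7, 0.6]
gripper_width: 45.6
gripper_force: 0.0
```

```bash
sed -i 's/s\["gripper_width"\].round(1)/round(s["gripper_width"],1)/' st.py; python3 st.py
cat > bail.py <<'E'
from fit import *
import sys
X,R=frame([583.0,169.5,3.277]); n=sys.argv[1]; C=cam(n)
img,d=optics.grab_frame(n); P=cloud(n,d,C); q=((P.reshape(-1,3)-X)@R)[d.ravel()>0]
# bail arms at |y|~54: points, angle about eye
from scipy.optimize import least_squares
for s in(-54,54):
    B=q[(np.abs(q[:,1]-s)<8)&(q[:,2]>60)&(q[:,2]<175)&(q[:,0]<30)&(q[:,0]>-80)]
    if len(B)<15: print(s,"few",len(B)); continue
    e=pts(float(sys.argv[2]),0)[2]; r=np.hypot(B[:,0]-e[0],B[:,2]-e[2]); k=(r>35)&(r<90); a=np.degrees(np.arctan2(-(B[k,0]-e[0]),B[k,2]-e[2]))
    h,b=np.histogram(a,np.arange(-30,110,4)); print(s,k.sum(),"angle from axis hist peak",b[h.argmax()]+2,h.max())
save(f"{n}_{sys.argv[3]}",img)
E
python3 bail.py wrist 0 6; python3 bail.py scene 0 6
```

```text
TCP can [-50.5  -1.7 131.8] F can [0.1 0.8 0.6] rot [-180.    29.9    7.8] w 45.6 t 11.6 q [ 12.9  52.5  43.4   2.8 113.8  95.6]
-54 few 0
54 few 0
-54 65 angle from axis hist peak 32 38
54 86 angle from axis hist peak 32 51
```

>>> {"api": "send_rows", "payload": {"targets": [[[0,0,0,-0.0275,-0.0037,0.0233,0],[0,0,0,-0.0275,-0.0037,0.0233,0],[0,0,0,-0.0275,-0.0037,0.0233,0],[0,0,0,-0.0275,-0.0037,0.0233,0],[0,0,0,-0.008,-0.001,0.006,0],[0,0,0,-0.008,-0.001,0.006,0],[0,0,0,0,0,0,0]]]}}

```text
time_s: 12.4
ee_pos: [666.3, 182.4, 158.9]
ee_rot: [180.0, 30.0, 7.7]
force: [2.1, 0.9, -2.0]
gripper_width: 45.2
gripper_force: 0.9
```

```bash
python3 st.py; python3 bail.py scene 0 7
```

```text
TCP can [-19.5  -1.6 134.7] F can [-2.9 -0.6 -0.6] rot [180.   30.    7.7] w 45.2 t 12.4 q [ 13.1  49.1  48.3   2.9 112.5  95.7]
-54 66 angle from axis hist peak 8 43
54 73 angle from axis hist peak 8 45
```

>>> {"api": "send_rows", "payload": {"targets": [[[0,0,0,0.0345,0.0045,-0.02,0],[0,0,0,0.0865,0.012,0.1515,0],[0,0,0,0.0865,0.012,0.1515,0],[0.0113,-0.0826,0,-0.1035,-0.015,0.037,0],[0.0113,-0.0826,0,-0.1035,-0.015,0.037,0],[0.0113,-0.0826,0,-0.1035,-0.015,0.037,0],[0.0113,-0.0826,0,-0.1035,-0.015,0.037,0],[0,0,0,0,0,0,0],[0,0,0,0,0,0,0]]]}}

```text
time_s: 13.35
ee_pos: [628.1, 177.0, 245.7]
ee_rot: [-180.0, 1.3, 7.8]
force: [1.4, -0.9, 0.2]
gripper_width: 45.6
gripper_force: 0.0
```

```bash
python3 st.py; python3 bail.py scene 0 8; python3 look.py 8 |head -1
```

```text
TCP can [ 57.3  -1.3 190.6] F can [-1.   1.1  0.8] rot [-180.     1.3    7.8] w 45.6 t 13.35 q [14.6 25.3 74.3  0.2 81.7 96.9]
-54 63 angle from axis hist peak 12 41
54 76 angle from axis hist peak 12 51
{'time_s': 13.4, 'ee_pos': [629.87, 177.29, 245.27], 'ee_rot': [-179.97, 1.23, 7.74], 'force': [0.32, -0.77, 0.95], 'gripper_width': 45.79, 'qpos': [14.62, 25.45, 74.08, 0.18, 81.7, 96.85]}
```

View pics/w_8.png

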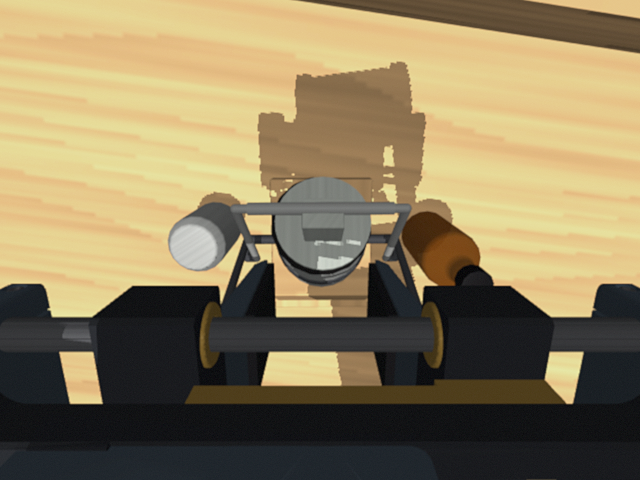

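>>> {"api": "send_rows", "payload": {"targets": [[[0,0,0,0,0,-0.105,0],[0,0,0,0,0,-0.105,0],[0,0,0,-0.075,-0.01,0,0],[0,0,0,-0.0585,-0.008,-0.0285,0],[0,0,0,-0.0585,-0.008,-0.0285,0],[0,0,0,-0.0515,-0.007,-0.034,0],[0,0,0,-0.0515,-0.007,-0.034,0],[0,0,0,0,0,0,0]]]}}

```text
time_s: 14.25
ee_pos: [571.6, 169.2, 175.7]
ee_rot: [-180.0, 1.4, 7.7]
force: [0.2, -0.1, 0.0]
gripper_width: 45.8
gripper_force: 0.0
```

```bash
python3 st.py
cat > lev.py <<'E'
from fit import *
import sys
X,R=frame([583.0,169.5,3.277])
for n in("scene","top"):
    C=cam(n); img,d=optics.grab_frame(n); save(f"{n}_{sys.argv[1]}",img); P=cloud(n,d,C); q=((P.reshape(-1,3)-X)@R)[d.ravel()>0]
    for s in(-62,62):
        B=q[(np.abs(q[:,1]-s)<6)&(q[:,0]>-5)]; r=np.hypot(B[:,0],B[:,2]-75); k=(r>45)&(r<106); a=np.degrees(np.arctan2(B[k,2]-75,B[k,0]))
        if k.sum()<8: print(n,s,"few"); continue
        h,b=np.histogram(a,np.arange(-64,60,3)); i=h.argmax(); m=np.abs(a-b[i]-1.5)<5; print(n,s,"lever angle above plane",a[m].mean().round(1),"joint",np.radians(45-a[m].mean()).round(2),m.sum())
E
python3 lev.py 9
```

```text
TCP can [ 71.7  -1.3 101.5] F can [-0.1  0.1  0.1] rot [-180.     1.4    7.7] w 45.8 t 14.25 q [15.3 22.4 89.1  0.2 69.9 97.5]
scene -62 lever angle above plane 15.8 joint 0.51 19
scene 62 lever angle above plane 16.1 joint 0.5 94
top -62 few
top 62 lever angle above plane 15.4 joint 0.52 13
```

>>> {"api": "send_rows", "payload": {"targets": [[[0,0,0,0.015,0,0,0],[0,0,0,0,0,0.14,0],[0,0,0,-0.13,-0.017,0,0],[0,0,0,-0.035,-0.004,-0.082,0],[0,0,0,-0.035,-0.004,-0.082,0],[0,0,0,-0.025,-0.0025,-0.06,0],[0,0,0,-0.025,-0.0025,-0.06,0],[0,0,0,0,0,0,0]]]}}

```text
time_s: 15.15
ee_pos: [523.0, 162.9, 147.7]
ee_rot: [180.0, 1.4, 7.7]
force: [-0.1, 0.4, 0.6]
gripper_width: 45.7
gripper_force: 0.0
```

```bash
python3 st.py; python3 lev.py 10; python3 -c "
from h import *; print(env.state()['ee_pos'],env.state()['force'])"
```

```text
TCP can [100.1  -1.5  52.7] F can [ 0.3 -0.4  0.5] rot [180.    1.4   7.7] w 45.7 t 15.15 q [16.  19.5 98.   0.2 63.9 98.1]
scene -62 lever angle above plane -14.4 joint 1.04 67
scene 62 lever angle above plane -13.8 joint 1.03 93
top -62 few
top 62 few
[524.46594771 163.26967805 149.05296975] [-0.12990049 -0.94733933  0.21494941]
```

>>> {"api": "send_rows", "payload": {"targets": [[[0,0,0,-0.004,0,-0.047,0],[0,0,0,-0.004,0,-0.047,0],[0,0,0,-0.004,0,-0.047,0],[0,0,0,0.0025,0,-0.028,0],[0,0,0,0.0025,0,-0.028,0],[0,0,0,0.0025,0,-0.028,0],[0,0,0,0,0,0,0]]]}}

```text
time_s: 15.95
ee_pos: [522.2, 162.9, 102.6]
ee_rot: [-180.0, 1.4, 7.7]
force: [0.1, 0.2, -0.5]
gripper_width: 45.4
gripper_force: 0.0
```

```bash
python3 st.py; python3 lev.py 11; python3 -c "
from h import *; print(env.state()['ee_pos'],env.state()['force'])"
```

```text
TCP can [78.3 -1.7 13.3] F can [-0.3 -0.2 -0.3] rot [-180.     1.4    7.7] w 45.4 t 15.95 q [ 16.   21.9 101.6   0.2  57.9  98.1]
scene -62 lever angle above plane -50.1 joint 1.66 61
scene 62 lever angle above plane -50.0 joint 1.66 74
top -62 few
top 62 few
[522.61769336 163.05545359 103.46406765] [-0.21559831 -0.3902423   0.18750782]
```

>>> {"api": "send_rows", "payload": {"targets": [[[0,0,0,-0.05,0,0.1,0],[0,0,0,-0.15,0,0.2,0],[0,0,0,-0.15,0,0.2,0],[0,0,0,-0.05,0,0.24,0],[0,0,0,0,0,0.24,0],[0,0,0,0,0,0,0],[0,0,0,0,0,0,0],[0,0,0,0,0,0,0]]]}}

```text
time_s: 16.85
ee_pos: [441.9, 162.8, 298.4]
ee_rot: [180.0, 1.4, 7.7]
force: [0.2, -0.2, -0.6]
gripper_width: 45.9
gripper_force: 0.0
```

```bash
python3 st.py; python3 lev.py 12; python3 look.py 12|head -1
python3 - <<'E'
from fit import *
X,R=frame([583.0,169.5,3.277])
img,d=optics.grab_frame("scene"); Ps=cloud("scene",d).reshape(-1,3); imt,dt=optics.grab_frame("top"); Pt=cloud("top",dt).reshape(-1,3)
for n,P in(("w",np.load("w_12.npy").reshape(-1,3)),("s",Ps),("t",Pt)):
    q=(P-X)@R
    L=q[(np.hypot(q[:,0],q[:,1])<40)&(q[:,2]>115)&(q[:,2]<131)]
    if len(L)>50:
        for i in range(4):
            A=np.c_[L[:,:2],np.ones(len(L))]; c=np.linalg.lstsq(A,L[:,2],rcond=None)[0]; r=L[:,2]-A@c; L=L[np.abs(r)<1.5+(i<1)]
        print(n,"flange plane",len(L),c.round(3))
    B=q[(np.abs(q[:,1])<44)&(np.abs(q[:,1])>17)&(q[:,2]>138)&(q[:,2]<165)&(np.abs(q[:,0])<25)]; print("bail bar",len(B),np.percentile(B,[5,50,95],axis=0).round(1).tolist() if len(B)>5 else "")
o=np.hstack([cv2.resize(img[130:300,340:510],(400,400),interpolation=cv2.INTER_CUBIC),cv2.resize(cv2.imread("pics/w_12.png")[80:330,200:450,::-1],(400,400))]); save("fin12",o)
for k in("bottle","shaker","cullet"):
    r=optics.silhouettes("top",k)
    if r: m=r[0]["mask"]&(dt>0); print(k,np.percentile(Pt[m.ravel()],[2,50,98],axis=0).round().tolist())
E
```

```text
TCP can [245.1 -12.4 143. ] F can [-0.5  0.3 -0.4] rot [180.    1.4   7.7] w 45.9 t 16.85 q [ 18.6   7.   92.6   0.3  81.9 100.9]
scene -62 lever angle above plane -50.0 joint 1.66 63
scene 62 lever angle above plane -49.9 joint 1.66 74
top -62 few
top 62 lever angle above plane -47.7 joint 1.62 72
{'time_s': 16.95, 'ee_pos': [441.88, 162.75, 297.87], 'ee_rot': [179.98, 1.48, 7.73], 'force': [0.03, 0.37, 0.52], 'gripper_width': 45.75, 'qpos': [18.64, 7.02, 92.56, 0.26, 81.88, 100.87]}
bail bar 0 
s flange plane 321 [-3.00000e-03 -9.00000e-03  1.21828e+02]
bail bar 93 [[-4.4, -42.1, 143.3], [-0.6, 19.5, 147.3], [2.2, 42.4, 149.5]]
t flange plane 193 [-4.10000e-02  3.50000e-02  1.22676e+02]
bail bar 92 [[-2.0, -40.8, 143.2], [2.2, 0.7, 147.0], [5.6, 41.1, 151.7]]
bottle [[583.0, 28.0, 2.0], [599.0, 50.0, 105.0], [628.0, 76.0, 159.0]]
shaker [[568.0, 263.0, 42.0], [589.0, 288.0, 83.0], [610.0, 313.0, 90.0]]
cullet [[590.0, -286.0, 10.0], [608.0, -262.0, 32.0], [631.0, -244.0, 55.0]]
```

View pics/fin12.png

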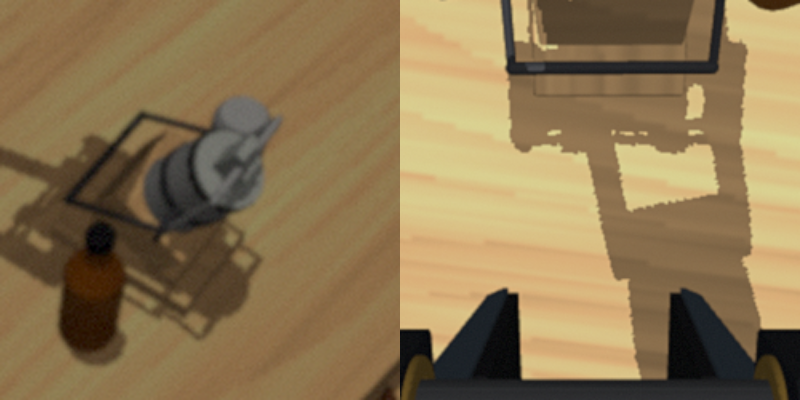

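The pictures and depth readings agree. The lever is down at 1.66 rad, and the bail bar lies against the fin at x ≈ 0 on the saddle. The flange sits about 3.6 mm lower, so the seal is squeezed, and the bystanders are unmoved. I am handing in.

```bash
python3 -c "
from workcell import env
print(env.job_done())"
```

```text
the job is handed in; nothing more can be done
None
```

The job is handed in: the lid is seated, the bail bar lies in the saddle, and the lever reads 1.66 rad, on its stop. The seal is squeezed about 3.6 mm, the bottle, tin and broken neck have not moved, and the gripper has let go; no verdict came back.

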